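# Set the empty bowl on the kitchen scale and press tare

### The arm

A 6-joint arm with a two-finger parallel gripper is mounted at the origin on a cart in front of the work surface, level with it; the furniture and walls round the work are solid. World frame = base frame: x ahead of the robot, y to its left, z up, the work surface at z = 0. Lengths are in m, angles in rad, forces in N, time in s.
With the tool pointing down it reaches from about 0.35 to 0.975 m from the base axis. Payload 17.4 kg.
Tool frame: the origin (TCP) lies where the fingers leave the gripper's body, on its centre line; the fingertips stand 73 mm ahead of it and the grasp point (between the pads) lies 54 mm ahead of it; z points along the fingers, y is the line along which they close (so a half turn about z gives the same grasp; the last joint's range is limited). The gripper opens to 85 mm and grips with 20 to 120 N. Pads are 22 mm wide; open, the fingers measure 114 mm over their backs; the gripper's body (76 mm by 85 mm) begins 54 mm behind the grasp point. The pads swing forward as they close: fully open they stand 13 mm farther back than shut.
Start: joints at [-1.371, 0.116, 1.442, -0, 1.584, -0.038], TCP at [0.159, -0.656, 0.304] pointing down, gripper open.
Joint ranges: [-2.83, 2.83], [-0.83, 2.19], [0.07, 2.5], [-1.14, 4.28], [0.01, 3], [-2.97, 2.97]. Speed limits (rad/s): [1.89, 1.89, 2.22, 3.14, 3.14, 3.14].

### API

Orientations are given as a rotation vector (axis times angle).
In Python, from bench import arm gives the robot as it stands. Calls block until the motion is done:
- arm.move_to(position, orientation): joint-space move of the TCP to a pose.
- arm.line_to(position, rot=None, v=0.15, f_stop=None): straight line of the TCP; rot=None keeps the orientation; v is the mean speed in m/s. With f_stop (N) it stops when the force on the tool has changed by that much, and returns True; else False.
- arm.move_j(angles): joint-space move.
- arm.grip(opening, effort=None): finger opening in m; effort is the grip in N (None keeps the last); returns when the fingers have stopped.
- arm.dwell(seconds).
- arm.inverse_kinematics(position, orientation): joint angles nearest the present ones, or None.
- arm.state(): the state.
- arm.camera(name): name is "scene" or "top"; returns a dict with "img" (384x512x3 uint8, red, green, blue), "vfov" (degrees; the focal length in pixels is half the picture's height over the tangent of half this angle, whatever the lens; pixels are square), "cx", "cy" (the principal point, pixels), "rvec" (rotation vector, rad) and "tvec" (3), from world to camera coordinates, as OpenCV has them. Camera axes: x right, y down, z forward; pixel columns grow to the right and rows downward; lengths in m; the calibration is good to about 2 mm. A picture is of the moment at which its call begins. There is no depth.
A pose or a line that the arm cannot do raises arm.Unreachable and nothing moves.
- arm.sign_off(): hands the job in; it is judged then, once.
The state is a dict: "time": time; "joint_pos": joint angles; "qvel": joint speeds; "tau": joint torques, N m; "tcp_pos": TCP position; "orientation": TCP orientation; "contact_force": force on the tool from outside, world axes, zero at the start; "torque": the same for the moment, N m; "gripper_width": finger opening in m; "grasp_force": force on a finger pad.
Only numpy, scipy, OpenCV 4.12 (cv2) and the standard library are available. Lean on these libraries where they do the work, as an engineer would, in place of code of your own. Each camera call takes 0.05 s, during which the arm holds its last target. There are 200 camera calls.

### The job

I am about to weigh out some garlic. Of the two steel bowls with a side handle, set the empty one down gently (not dropped) and upright on the middle of the scale's round pan, and let go of it; then press the scale's tare button (the raised round one at the front right) all the way down and let it come up again. Leave the other bowl, with the garlic bulb in it, and the other things on the worktop where they are.

Things in the scene. Friction and masses are not known exactly. Their poses are not given: they have to be found in the camera images.
- empty_bowl_center (a point): The empty one of two like bare steel bowls, left or right of the scale (they may have swapped): round, open, rim 90 mm across, 48 mm high, foot 68 mm across, wall 3 mm, about 0.18 kg, one straight side handle along its own +y. This point: on its axis, 24 mm above the underside; z up out of its mouth.
- empty_bowl_handle (a point): Where to grip the empty bowl: middle of its handle, a level flat bar 14 mm wide (along the bowl's x), 10 mm thick, reaching from the wall to 115 mm from the bowl's axis. This point: 78 mm from the axis along the bowl's +y, 42 mm above its underside (18 mm above empty_bowl_center). Axes as the bowl's.
- empty_bowl: The same empty bowl; origin at the centre of the underside of its foot, z up, handle along +y.
- full_bowl_center (a point): The other bowl, of the same shape and steel, with a garlic bulb 53 mm across lying in it, its top standing about 8 mm above the rim. It is to be left alone. Point on its axis, half-way up (24 mm).
- scale: Kitchen scale, a low grey box 170 mm (its x) by 140 mm (its y), 26 mm high, fixed to the worktop. Origin: centre of its underside; x from its front to its back, y to its left. On the front strip, nearest the robot: dark display, flat oblong mode key at the left, raised round tare button at the right; behind it the pan.
- pan_center (a point): Centre of the top face of the scale's flat round steel pan, 120 mm across, 32 mm above the worktop; 22 mm behind (+x of) the middle of the scale's box. Axes as the scale's, z up.
- tare_top (a point): Centre of the top of the raised round white tare button (26 mm across) at the front right corner of the scale, 84 mm in front of the pan's centre and 42 mm to its right; its top is 38 mm above the worktop when up, 32 mm (level with the pan) when fully down. It moves straight down.
- tare (a joint): Travel of the tare button: 0 up, 0.006 m fully down; a spring pushes it up again, about 1 N to start it and 3 to 4 N when fully down.
- bulb: The garlic bulb in the other bowl, 53 mm across, 52 mm high; origin at its underside. It stays there.
- lemon: A yellow lemon, 83 x 58 x 58 mm, left of and behind the scale, a bystander; origin at its underside.
- shaker: A white salt shaker, 43 mm across, 105 mm high, behind and right of the scale, a bystander; origin at the centre of its underside.
- matches: A matchbox, 36 x 52 x 15 mm, at the front edge left of the scale, a bystander; origin at the centre of its underside.

How it is judged:
By the outcome, as a careful person would: the job done as asked, in the order asked, and still so for the second after the job is handed in, with the robot touching nothing.
It also fails if it takes over 61 s, if anything falls off the work surface, if the arm or the gripper's body presses on something with over 40 N, if the wrist force passes 120 N, or if a joint passes its speed limit or range.

## Working session

There is one attempt and no reset: what is moved stays moved. The work goes in short steps, each a Python script; the robot and the scene stay as the last script left them, time stands still between calls to the robot, and variables do not carry over. Pictures are saved under pics/ and viewed, at most 10 in all, crops included, and the job is handed in when it is done.

```bash
mkdir -p pics; ls
python3 - <<'E'
from bench import arm
import cv2
for n in("scene","top"):
    c=arm.camera(n);cv2.imwrite(f"pics/{n}0.png",c["img"][:,:,::-1]);print({k:v for k,v in c.items() if k!="img"})
s=arm.state();print(s["time"],s["orientation"])
E
```

```text
pics
{'vfov': 51.91041216074427, 'cx': 256.57693503414464, 'cy': 200.27636749567583, 'rvec': array([ 0.81659308, -2.23526078,  1.44563209]), 'tvec': array([0.4442484 , 0.19339263, 0.84923893])}
{'vfov': 55.41981369016968, 'cx': 256.73107461095213, 'cy': 187.7341012040629, 'rvec': array([ 2.10618325, -2.07666825,  0.24029609]), 'tvec': array([0.04264319, 0.54634385, 0.97015313])}
0.1 [-3.11831195e+00 -3.72517333e-01  1.64032924e-04]
```

View pics/scene0.png

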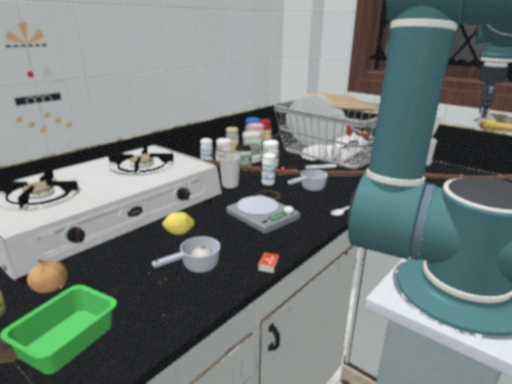

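View pics/top0.png

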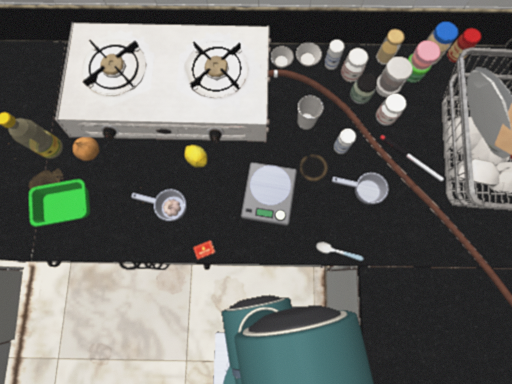

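The top view shows the empty bowl right of the scale (bowl near (371,188), handle end near (335,181)), the garlic bowl at (171,205), the pan at (270,186) and the tare button at (280,215). Next I'll zoom in.

Run:
```python
import cv2
t=cv2.imread("pics/top0.png")[140:250,230:410];s=cv2.imread("pics/scene0.png")[155:235,215:345]
cv2.imwrite("pics/tz.png",cv2.resize(t,None,fx=4.4,fy=4.4,interpolation=cv2.INTER_CUBIC))
cv2.imwrite("pics/sz.png",cv2.resize(s,None,fx=6,fy=6,interpolation=cv2.INTER_CUBIC))
```

```text
(no output)
```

View pics/tz.png

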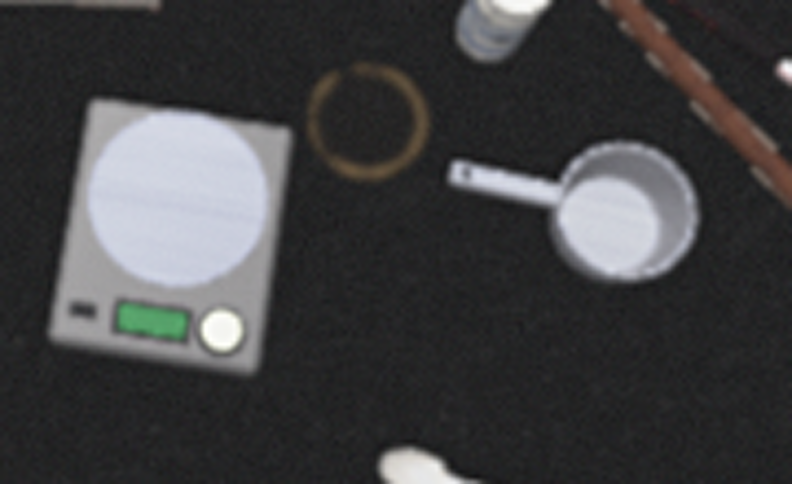

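View pics/sz.png

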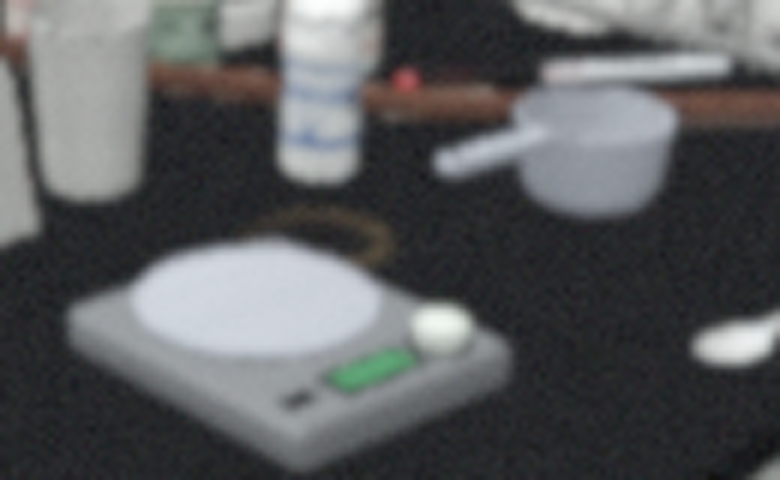

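The crops show the pan centred at (178,199), the tare button at (221,330), the bowl rim at (627,212) and the handle end at (450,172). I'll refine these with masks and rays.

```bash
cat > h.py <<'E'
import cv2,numpy as np
from scipy.spatial.transform import Rotation as R
from bench import arm
def ray(c,uv,z):
    M=cv2.Rodrigues(np.array(c["rvec"]))[0];f=192/np.tan(np.radians(c["vfov"]/2))
    d=M.T@np.array([(uv[0]-c["cx"])/f,(uv[1]-c["cy"])/f,1]);o=-M.T@np.array(c["tvec"])
    return o+d*(z-o[2])/d[2]
def blobs(im,x0,y0,x1,y1,mask):
    m=np.zeros(im.shape[:2],np.uint8);m[y0:y1,x0:x1]=mask[y0:y1,x0:x1];return m
def big(m):
    return max(cv2.findContours(m,cv2.RETR_EXTERNAL,cv2.CHAIN_APPROX_NONE)[0],key=cv2.contourArea)
def down(yaw): # tool z down, tool y (closing) at heading yaw
    y=np.array([np.cos(yaw),np.sin(yaw),0]);z=np.array([0,0,-1.]);return R.from_matrix(np.c_[np.cross(y,z),y,z]).as_rotvec()
E
cat > see.py <<'E'
from h import *
def see():
    c=arm.camera("top");im=c["img"].astype(int);out={}
    b=((im[...,2]>im[...,0]+8)&(im.min(2)>170)).astype(np.uint8)*255
    e=cv2.fitEllipse(cv2.convexHull(big(blobs(im,240,155,300,210,b))));out["pan"]=ray(c,e[0],.032);print("pan px",e)
    w=((im.min(2)>185)&(im[...,2]<im[...,0]+6)).astype(np.uint8)*255
    e=cv2.fitEllipse(big(blobs(im,270,205,290,225,w)));out["tare"]=ray(c,e[0],.038);print("tare px",e)
    br=(im.mean(2)>75).astype(np.uint8)*255
    m=blobs(im,325,165,392,208,br)
    o=cv2.morphologyEx(m,cv2.MORPH_OPEN,cv2.getStructuringElement(cv2.MORPH_ELLIPSE,(15,15)))
    e=cv2.fitEllipse(big(o));out["rim"]=ray(c,e[0],.048);print("rim px",e)
    hm=cv2.subtract(m,cv2.dilate(o,np.ones((5,5))));k=big(hm);hm[:]=0;cv2.drawContours(hm,[k],-1,255,-1)
    p=np.argwhere(hm)[:,::-1].astype(float);P=np.array([ray(c,q,.047) for q in p])[:,:2]
    mu=P.mean(0);d=np.linalg.svd(P-mu)[2][0];d*=np.sign(d@(mu-out["rim"][:2]))
    out["hmid"]=mu;out["hdir"]=d;out["tip"]=((P-out["rim"][:2])@d).max()
    out["hlat"]=np.cross(d,mu-out["rim"][:2])
    return c,out
if __name__=="__main__":
    c,o=see();print(o)
    r=o["rim"][:2]; print("yaw deg",np.degrees(np.arctan2(o["hdir"][1],o["hdir"][0])),"via mean",np.degrees(np.arctan2(*(o["hmid"]-r)[::-1])))
    v=o["tare"]-o["pan"];print("pan-tare",np.hypot(v[0],v[1]),"exp",np.hypot(84,42))
E
python3 see.py
```

```text
pan px ((269.9336853027344, 184.8356170654297), (39.50857162475586, 41.18381118774414), 99.76904296875)
tare px ((280.0, 214.5), (7.42189359664917, 8.402122497558594), 90.0)
rim px ((371.292724609375, 187.68707275390625), (31.211313247680664, 33.355186462402344), 94.56391143798828)
{'pan': array([0.56301988, 0.01213605, 0.032     ]), 'tare': array([ 0.47449952, -0.01702865,  0.038     ]), 'rim': array([ 0.55439233, -0.27882517,  0.048     ]), 'hmid': array([ 0.57399775, -0.19626068]), 'hdir': array([0.22272688, 0.97488088]), 'tip': np.float64(0.11555736213858457), 'hlat': array(-0.00072362)}
yaw deg 77.13075384904877 via mean 76.64217673981697
pan-tare 0.09320104112870281 exp 93.91485505499116see.py:16: DeprecationWarning: Arrays of 2-dimensional vectors are deprecated. Use arrays of 3-dimensional vectors instead. (deprecated in NumPy 2.0)
  out["hlat"]=np.cross(d,mu-out["rim"][:2])
```

```bash
cat > plan.py <<'E'
from h import *
rim=np.array([.5544,-.2788]);yaw=np.radians(76.9);d=np.array([np.cos(yaw),np.sin(yaw)])
pan=np.array([.5630,.0121]);tare=np.array([.4745,-.0170])
g=rim+.078*d; rot=down(yaw-np.pi/2)
def tcp(xy,z): return [xy[0],xy[1],z+.054]
E
python3 - <<'E'
from plan import *
c=arm.camera("top")
print("shaker top",ray(c,(347,133),.105),"g",g)
for s in(0,np.pi):
  for xy,z in((g,.042),(g,.2),(pan+.078*d,.074),(pan+.078*d,.2),(tare,.1)):
    print(s,arm.inverse_kinematics(tcp(xy,z),down(yaw-np.pi/2+s)))
E
```

```text
shaker top [ 0.69816361 -0.20209424  0.105     ] g [ 0.5720788  -0.20282987]
0 [-3.82745717e-01  1.04234025e-01  1.80316294e+00 -4.44089210e-16
  1.23419569e+00 -1.54107585e-01]
0 [-3.82745717e-01 -1.37724288e-02  1.65713057e+00 -4.44089210e-16
  1.49823452e+00 -1.54107585e-01]
0 [ 1.07089148e-01  3.07589712e-02  1.82410135e+00 -4.44089210e-16
  1.28673233e+00  3.35727280e-01]
0 [ 1.07089148e-01 -5.69035988e-02  1.69911876e+00 -4.44089210e-16
  1.49937750e+00  3.35727280e-01]
0 [-8.95440434e-02 -2.51943095e-01  2.03743692e+00 -4.44089210e-16
  1.35609883e+00  1.39094089e-01]
3.141592653589793 None
3.141592653589793 None
3.141592653589793 [ 1.07089148e-01  3.07589712e-02  1.82410135e+00 -4.44089210e-16
  1.28673233e+00 -2.80586537e+00]
3.141592653589793 [ 1.07089148e-01 -5.69035988e-02  1.69911876e+00 -4.44089210e-16
  1.49937750e+00 -2.80586537e+00]
3.141592653589793 None
```

Run:
```python
from plan import *
arm.grip(.05)
arm.move_to(tcp(g,.16),rot)
print(arm.line_to(tcp(g,.042),v=.12,f_stop=8))
arm.grip(0.0,70)
s=arm.state();print(s["time"],s["gripper_width"],s["grasp_force"],s["contact_force"])
arm.line_to(tcp(g,.062),v=.06)
s=arm.state();print(s["time"],s["gripper_width"],s["contact_force"],s["torque"])
c=arm.camera("scene");cv2.imwrite("pics/l.png",cv2.resize(c["img"][120:260,200:400,::-1],None,fx=4,fy=4))
```

```text
False
4.4083 0.012600218561049575 68.20650815963745 [-0.90041816  0.73033218  3.5169812 ]
4.8917 0.012900104702086256 [-0.29826189  0.06148479 -1.73037073] [ 0.09103095 -0.02656336 -0.07019816]
```

View pics/l.png

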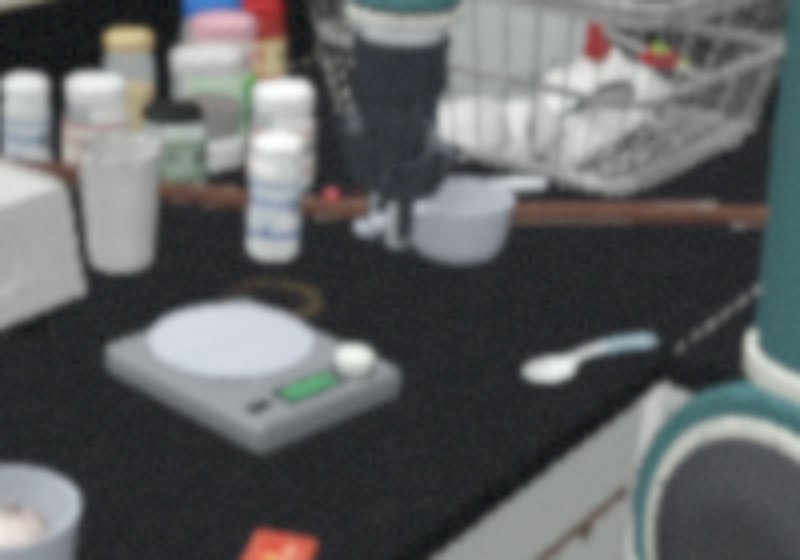

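The bowl is lifted at (465,220) in the crop and looks level, and the wrist carries its full weight (1.7 N). I'll carry it over the pan and check before lowering.

Run:
```python
from plan import *
arm.line_to(tcp(g,.15),v=.15)
p=pan+.078*d
arm.line_to(tcp(p,.15),v=.15)
arm.line_to(tcp(p,.084),v=.1)   # underside ~10 mm above pan
arm.dwell(.3)
s=arm.state();print(s["time"],s["gripper_width"],s["contact_force"],s["torque"],s["tcp_pos"])
t=arm.camera("top")["img"][140:240,220:350,::-1];q=arm.camera("scene")["img"][150:250,200:330,::-1]
cv2.imwrite("pics/p.png",cv2.resize(np.vstack([t,q]),None,fx=3,fy=3,interpolation=cv2.INTER_CUBIC))
```

```text
8.875 0.012692336154920972 [ 0.60900666  0.35647926 -1.55053135] [ 0.08926839 -0.05447153 -0.01709325] [0.58081441 0.08808598 0.13844129]
```

View pics/p.png

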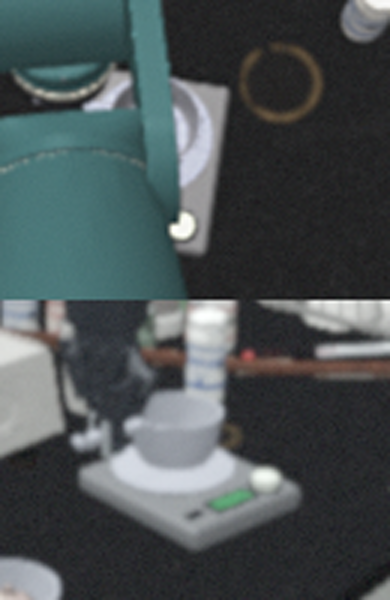

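The bowl hangs level above the pan (crop (178,425)) and is roughly centred. Now I'll lower it to contact, release, retreat and measure.

Run:
```python
from plan import *
p=pan+.078*d
print(arm.line_to(tcp(p,.070),v=.015,f_stop=1.5))
s=arm.state();print(s["time"],s["contact_force"],s["tcp_pos"][2]-.054)
arm.grip(.035)
s=arm.state();print(s["contact_force"])
arm.line_to([*s["tcp_pos"][:2],.25],v=.12)
arm.grip(0,30)
arm.move_to([tare[0],tare[1]-.25,.3],rot); arm.dwell(.2)
print(arm.state()["time"],arm.state()["gripper_width"])
t=arm.camera("top")["img"][140:240,220:350,::-1];cv2.imwrite("pics/t_full.png",arm.camera("top")["img"][:,:,::-1]);q=arm.camera("scene")["img"][150:250,200:330,::-1]
cv2.imwrite("pics/q.png",cv2.resize(np.vstack([t,q]),None,fx=3,fy=3,interpolation=cv2.INTER_CUBIC))
```

```text
True
9.6167 [ 0.96828049 -0.13112471  3.54598588] 0.07439796856207975
[-0.59259609 -0.92124065  0.97087675]
13.1583 3.889879858795102e-06
```

View pics/q.png

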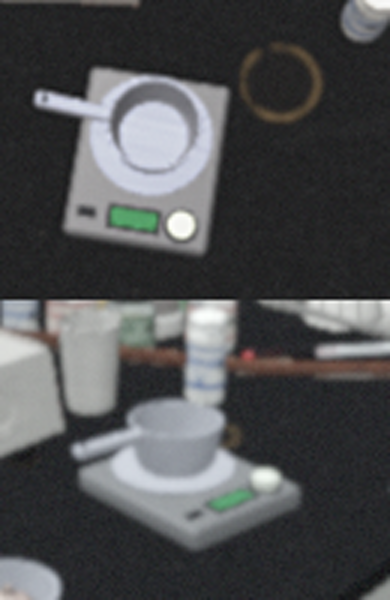

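The bowl stands upright on the pan with its rim centre near (155,127) in the crop. Next I'll check the centring numerically, then press tare.

Run:
```python
from plan import *
c=arm.camera("top")
print("rim",ray(c,(155.5/3+220-.33,127/3+140-.33),.08),"pan",pan)
def P(z): return [tare[0],tare[1],z+.073]
arm.move_to(P(.10),rot)
arm.line_to(P(.045),v=.08)
arm.dwell(.2);z0=arm.state()["contact_force"]
print(arm.line_to(P(.026),v=.015,f_stop=9))
s=arm.state();print(s["time"],"tip z",s["tcp_pos"][2]-.073,s["contact_force"]-z0)
arm.dwell(.3);print(arm.state()["contact_force"]-z0)
arm.line_to(P(.10),v=.06)
arm.move_to([tare[0],tare[1]-.25,.3],rot);arm.dwell(.3)
s=arm.state();print(s["time"])
t=arm.camera("top")["img"][130:240,150:350,::-1];q=arm.camera("scene")["img"][150:260,150:350,::-1]
cv2.imwrite("pics/f.png",cv2.resize(np.vstack([t,q]),None,fx=2.7,fy=2.7,interpolation=cv2.INTER_CUBIC))
```

```text
rim [0.5592108  0.00905843 0.08      ] pan [0.563  0.0121]
True
16.3667 tip z 0.03145967021927881 [-4.41708745 -1.03430931  8.621752  ]
[-3.39023845 -0.19094504  8.39054447]
19.35
```

View pics/f.png

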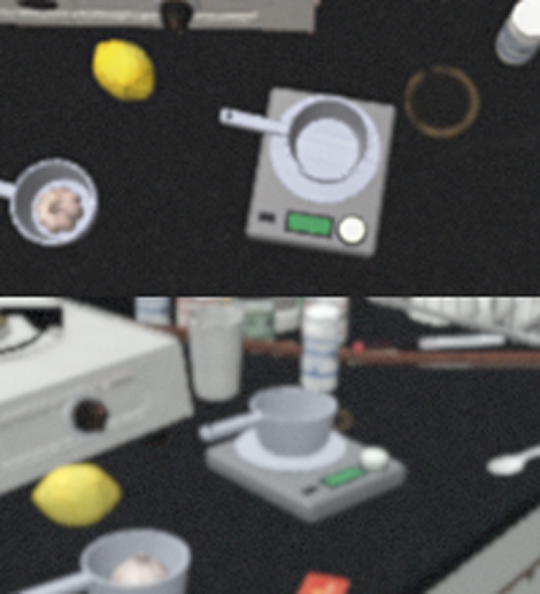

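The button is up again, the bowl is on the pan, and the other things are undisturbed. I'll do one cheap cross-check of the centring, using the handle tip.

Run:
```python
from plan import *
c=arm.camera("top");im=c["img"].astype(int)
# handle end, seen against dark worktop/grey box: bluish bright pixels
b=((im[...,2]>im[...,0]+6)&(im.mean(2)>110)).astype(np.uint8)*255
m=blobs(im,225,165,250,185,b);p=np.argwhere(m)[:,::-1]
P=np.array([ray(c,q,.079)[:2] for q in p.astype(float)])
a=P[((P-pan)@d)>.07];mu=a.mean(0);dd=np.linalg.svd(a-mu)[2][0];dd*=np.sign(dd@d)
tip=((P-mu)@dd).max();ax=mu+dd*(tip-.1155);print(len(a),np.degrees(np.arctan2(dd[1],dd[0])),"axis",ax,"with d",mu+d*(tip-.1155),"pan",pan)
```

```text
82 76.84129913088707 axis [0.56121909 0.01025216] with d [0.56131288 0.01023028] pan [0.563  0.0121]
```

The bowl's axis is about 2.5 mm from the pan centre, which is good enough to hand in.

```bash
python3 -c "
from bench import arm
print(arm.sign_off())"
```

```text
the job is handed in; nothing more can be done
None
```

The empty bowl is upright on the scale's pan, about 2.5 mm off centre by the camera; the tare button was then pressed fully down and came up again, nothing else was moved, and the job is handed in at about 19.5 s.

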